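Set a stepped column up on V-blocks for bonding its saddle

ROBOT

A 7-joint arm with a two-finger parallel gripper is mounted at the origin on the work surface. World frame = base frame: x ahead of the robot, y to its left, z up, the work surface at z = 0. Lengths are in m, angles in rad, forces in N, time in s.
With the tool pointing down it reaches from about 0.4 to 0.875 m from the base axis. Payload 19.3 kg.
Tool frame: the origin (TCP) lies at the very end of the fingers, on their centre line; the grasp point (between the pads) lies 19 mm behind it (grip_point_offset is the distance from the TCP to the grasp point, in m); z points along the fingers, y is the line along which they close (so a half turn about z gives the same grasp; the last joint's range is limited). The gripper opens to 85 mm and grips with 20 to 120 N. Pads are 22 mm wide; open, the fingers measure 114 mm over their backs; the gripper's body (76 mm by 85 mm) begins 54 mm behind the grasp point. The pads swing forward as they close: fully open they stand 13 mm farther back than shut.
Start: joints at [1.241, 0.521, -0.036, 1.599, 0.021, 1.021, -0.113], TCP at [0.161, -0.604, 0.231] pointing down, gripper open.
Joint ranges: [-2.91, 2.91], [-0.3, 2.13], [-1.5, 1.42], [0.17, 2.43], [-1.26, 4.41], [0.16, 1.93], [-2.52, 2.52]. Speed limits (rad/s): [1.89, 1.89, 2.39, 2.39, 3.01, 3.01, 3.01].

INTERFACE

Orientations are given as a rotation vector (axis times angle).
In Python, from bench import sense, read_camera, job_done, search_frame, grip_point_offset gives the robot as it stands.
- The arm moves only by the shell command python3 -m pendant 'ROWS' [FORCE]. ROWS is JSON, a list of rows, each a list of 5 numbers: the shift along the world's x, y, z in m, then the turn about the world's z in degrees, then the closure, from -1 (fully open) to 1 (shut). In form: [[tx, ty, tz, spin, gripper], ...]. A call has 1 to 20 rows; each row shifts and turns the commanded pose from where the row before left it; what a row does not reach is not made up. A row lasts 1/8 s, in which the tool goes at most 62.5 mm and 10.7 degrees, less where a joint would pass 70% of its speed; a pose out of reach is approached as far as the arm can. A call is refused whole if a number of a shift passes 0.0625 or a number of a turn 10.7, either way. A call with a gripper value outside its range is refused whole. The fingers move at their own pace and stop on an object; FORCE is the grip in N (left out, the last holds). Time passes only in rows, so rows that do not move let the fingers close. It gives the time, the measured TCP pose, the force, the opening and the grip force at its end, in the units of the state.
- sense(): the state, without advancing time (a new reading comes with each control period).
- read_camera(name): name is "scene" or "side" or "wrist"; returns a dict with "frame" (384x512x3 uint8, red, green, blue), "z_map" (384x512 float32, m along the optical axis (not along the pixel's ray), 0 where there is no reading), "fx", "fy", "cx", "cy" (pixels), "dist_coeffs" ([k1, k2, p1, p2, k3] as OpenCV has them; the pictures are not rectified), "pose" (4x4, takes a point from camera to world coordinates). Camera axes: x right, y down, z forward; pixel columns grow to the right and rows downward; lengths in m; the calibration is good to about 2 mm. A picture is of the moment at which its call begins.
- job_done(): hands the job in; it is judged then, once.
Trained networks look in the newest picture that a camera, given by its name, has taken for a name from the list of things; names that differ only in an ending like _2 or _b are one class to them, and where a whole thing is asked for, a point or a joint stands for the part that bears it (a point fixed in the world has none). Each returns a list of dicts, best first, with "conf" (0 to 1); they miss things now and then, are a little off and sometimes report something else, mostly with a low value. They report only what shows in the picture. A call takes as long as a camera call. They do not tell look-alikes from the thing itself.
- search_frame(camera, label): "xyz" ([x, y, z] in m, in world coordinates, good to about 4 mm: the middle of the surface that is visible of it).
The state is a dict: "time_s": time; "joints": joint angles; "qvel": joint speeds; "joint_torque": joint torques, N m; "tool_pos": TCP position; "orientation": TCP orientation; "wrist_force": force on the tool from outside, world axes, zero at the start; "torque": the same for the moment, N m; "grip_width": finger opening in m; "gripper_force": force on a finger pad.
Only numpy, scipy, OpenCV 4.12 (cv2) and the standard library are available. Lean on these libraries where they do the work, as an engineer would, in place of code of your own. Each camera call takes 0.05 s, during which the arm holds its last target. There are 200 camera calls.

TASK

On the white bonding board, stand the low dark steel V-block inside the blue tape outline and the taller wooden V-block inside the yellow one, their grooves in line from one outline to the other. Then lay the stepped aluminium column level in the two grooves, the middle of its thick end in the steel block and its thin shaft in the wooden one, and finally sit the orange saddle astride the shaft, centred over the red band and square to the column. Leave the glue bottle, the little pot and the pencil where they are.

Things in the scene. Friction and masses are not known exactly. Their poses are not given: they have to be found in the camera images.
- low_block: Low V-block of dark steel, bright in the groove, 0.4 kg, 50 mm wide (body x, grip it this way), 40 mm long (y), 36 mm high; 90 degree groove along body y, right through, 32 mm wide and 16 mm deep, its bottom 20 mm above the underside. Origin: centre of the underside, z up. Either way round will do. Starts on the bench.
- tall_block: Tall V-block of brown wood, 0.09 kg, 50 mm wide (body x, grip it this way), 40 mm long (y), 46 mm high; 90 degree groove along body y, right through, 32 mm wide and 16 mm deep, its bottom 30 mm above the underside. Origin: centre of the underside, z up. Either way round will do. Starts on the bench.
- column: Stepped round column, 0.26 kg. Origin: on the axis at the red band; x along the axis to the thin end (roll is free). Thick end 36 mm dia, x -110 to -40 mm; shaft 22 mm dia, -40 to 115; mass centre -24, grip at -20. Starts level, axis 50 mm up, thin end away from the robot, in a fixed rest: 14 mm posts, 48 mm high, under x = +-75; foot 12 mm high. In both grooves, axis 45.5 mm over the board.
- saddle: Orange printed saddle, 0.04 kg, 44 mm wide (body x, grip it this way), 30 mm long (y), 26 mm high; flat top with two black holes. Underside: 90 degree groove along body y, 32 mm wide, 16 mm deep. Origin: centre of the underside, z up; seated on the shaft it lies 0.4 mm below the column's axis. Either way round will do. Starts on the bench, top up.
- mark_blue: Blue tape outline, inside 52 (x) by 42 mm (y), flat on the fixed white board (130 by 280 mm, top 18 mm above the bench): place of the low steel block. Origin: its centre on the board's top, z up; block and outline axes agree: grooves run along y, the line through both outlines. Blue and yellow may swap sides; centres 140 to 160 mm apart.
- mark_yellow: Yellow tape outline of the same size and axes on the same board: the place of the tall wooden block.
- glue_bottle: White glue bottle with a red label and black nozzle collar, 42 mm in diameter, 128 mm high, standing beside the board. Origin: centre of its base. To be left alone.
- pot: Little white pot with a green cap, 32 mm in diameter, 34 mm high, standing among the parts between the robot and the board. Origin: centre of its base. To be left alone.
- pencil: Flat red carpenter's pencil, 142 mm long, 11 mm wide, 7 mm thick, lying on the bench among the parts, along its body x. Origin: on its underside, 63 mm from its white end. To be left alone.
Not all that is in view belongs to the job. What is shaped like the low_block but pink or purple is not meant.

How it is judged:
On the way, in this order (a step that is already met when the one before it is completed fails the run):
1. both V-blocks stand in their own outlines (horizontal distance between low_block and mark_blue below 0.012 m and z of low_block in the frame of mark_blue between -0.004 and 0.004 m and angle between the y axis of low_block and the y axis of mark_blue, either way round below 0.17 rad and angle between each of low_block, tall_block's own z axis and vertical below 0.05 rad and horizontal distance between tall_block and mark_yellow below 0.012 m and z of tall_block in the frame of mark_yellow between -0.004 and 0.004 m and angle between the y axis of tall_block and the y axis of mark_yellow, either way round below 0.17 rad), for 0.2 s.
2. the column lies level in both V-blocks, thick end in the steel one (all of step 1 and z of column in the frame of mark_blue between 0.0415 and 0.0495 m and angle between column's own x axis and vertical between 1.5358 and 1.6058 rad and x of low_block in the frame of column between -0.089 and -0.061 m and angle between the x axis of column and the y axis of low_block, either way round below 0.2 rad and contact force between column and low_block above 0.2 N and contact force between column and tall_block above 0.2 N), for 0.2 s.
3. the saddle sits on the shaft over the red band (all of step 2 and horizontal distance between saddle and column below 0.01 m and angle between saddle's own z axis and vertical below 0.2 rad and angle between the y axis of saddle and the x axis of column, either way round below 0.15 rad and contact force between saddle and column above 0.1 N and z of saddle in the frame of mark_blue between 0.0405 and 0.05 m), for 0.2 s.
At the end, for the whole second after the job is handed in: Blocks upright, within 12 mm and 0.17 rad of their outlines; column on both, level to 0.035 rad, in line to 0.2, axis 41.5-49.5 mm over the board, thick end's middle within 14 mm of the steel block; saddle on the shaft within 10 mm of the band, square to 0.15, upright to 0.2; all at rest (all of step 3 and linear speed of each of low_block, tall_block, column, saddle below 0.01 m/s); the robot touches nothing.
It fails at once if the glue bottle is pushed more than 20 mm or knocked over (distance of glue_bottle from where it was at the start of the episode above 0.02 m or angle between glue_bottle's own z axis and vertical above 0.5 rad).
It fails at once if the little pot is pushed more than 20 mm or knocked over (distance of pot from where it was at the start of the episode above 0.02 m or angle between pot's own z axis and vertical above 0.5 rad).
It fails at once if the pencil is pushed more than 25 mm (distance of pencil from where it was at the start of the episode above 0.025 m).
It also fails if it takes over 118 s, if anything falls off the work surface, if the arm or the gripper's body presses on something with over 40 N, if the wrist force passes 120 N, or if a joint passes its speed limit or range.

## Working session

There is one attempt and no reset: what is moved stays moved. The work goes in short steps, Python scripts to look and compute and a shell command to move; the robot and the scene stay as the last step left them, time stands still between calls to the robot, and variables do not carry over. Pictures are saved under pics/ and viewed, at most 14 in all, crops included, and the job is handed in when it is done.

```bash
mkdir -p pics; ls; cat > h.py <<'E'
import numpy as np, cv2
from bench import *
def K(c): return np.array([[c['fx'],0,c['cx']],[0,c['fy'],c['cy']],[0,0,1.]])
def save(c,fn): cv2.imwrite('pics/'+fn,cv2.cvtColor(c['frame'],cv2.COLOR_RGB2BGR))
def cloud(c):
    h,w=c['z_map'].shape
    u,v=np.meshgrid(np.arange(w),np.arange(h))
    p=cv2.undistortPoints(np.stack([u,v],-1).reshape(-1,1,2).astype(np.float64),K(c),np.array(c['dist_coeffs'])).reshape(h,w,2)
    z=c['z_map'].astype(float)
    P=np.dstack([p[...,0]*z,p[...,1]*z,z])
    T=np.array(c['pose']); W=P@T[:3,:3].T+T[:3,3]
    W[z<=0]=np.nan
    return W
def on_plane(c,uv,h):
    p=cv2.undistortPoints(np.array(uv,float).reshape(-1,1,2),K(c),np.array(c['dist_coeffs'])).reshape(-1,2)
    T=np.array(c['pose']); d=np.c_[p,np.ones(len(p))]@T[:3,:3].T; o=T[:3,3]
    return o+d*((h-o[2])/d[:,2])[:,None]
E
python3 - <<'E'
from h import *
s=sense(); print(s['time_s'],s['tool_pos'],s['orientation'],s['grip_width'],grip_point_offset)
for n in ['scene','side','wrist']:
    c=read_camera(n); save(c,n+'0.png'); print(n,np.round(c['pose'],3).tolist())
    for l in ['low_block','tall_block','column','saddle','mark_blue','mark_yellow','glue_bottle','pot','pencil']:
        for r in search_frame(n,l)[:3]: print(l,np.round(r['xyz'],3),round(r['conf'],2))
print(sense()['time_s'])
E
```

```text
pics
0.0 [ 0.16041867 -0.60373132  0.23074565] [-3.11408328e+00 -4.06672179e-01  3.31794157e-04] 0.0855950968690774 0.0187
scene [[-0.499, 0.73, -0.467, 0.91], [0.867, 0.415, -0.276, 0.241], [-0.008, -0.543, -0.84, 0.78], [0.0, 0.0, 0.0, 1.0]]
low_block [0.344 0.051 0.03 ] 0.85
low_block [ 0.438 -0.196  0.029] 0.74
low_block [ 0.564 -0.221  0.032] 0.64
tall_block [0.45  0.202 0.037] 0.9
column [0.508 0.372 0.064] 0.83
saddle [0.457 0.003 0.028] 0.67
mark_blue [0.611 0.089 0.02 ] 0.65
glue_bottle [ 0.438 -0.198  0.031] 0.74
glue_bottle [ 0.678 -0.23   0.07 ] 0.7
pot [0.454 0.097 0.03 ] 0.59
pencil [ 0.418 -0.09   0.006] 0.58
side [[-0.996, -0.058, 0.072, 0.441], [-0.092, 0.701, -0.707, 0.705], [-0.009, -0.711, -0.704, 0.766], [0.0, 0.0, 0.0, 1.0]]
low_block [ 0.436 -0.193  0.02 ] 0.96
low_block [ 0.558 -0.221  0.026] 0.76
low_block [0.34  0.054 0.026] 0.64
tall_block [0.44  0.22  0.037] 0.76
tall_block [0.485 0.383 0.063] 0.32
column [0.485 0.381 0.061] 0.79
saddle [0.452 0.006 0.025] 0.81
saddle [0.486 0.378 0.061] 0.22
mark_blue [0.608 0.094 0.021] 0.72
mark_yellow [ 0.614 -0.061  0.02 ] 0.48
glue_bottle [ 0.666 -0.23   0.058] 0.56
pot [0.446 0.098 0.028] 0.6
pencil [ 0.416 -0.089  0.005] 0.73
pencil [ 0.664 -0.227  0.06 ] 0.26
wrist [[0.257, -0.917, -0.304, 0.239], [-0.966, -0.245, -0.08, -0.584], [-0.001, 0.314, -0.949, 0.373], [0.0, 0.0, 0.0, 1.0]]
1.5
```

View pics/scene0.png

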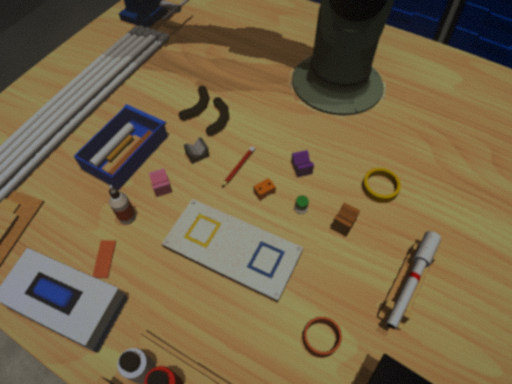

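View pics/side0.png

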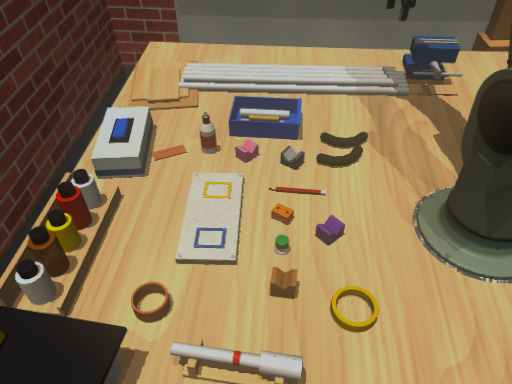

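The scene view shows three things shaped like the low block: grey steel at (196,150), purple at (302,163) and pink at (160,181). I choose the grey one. Blue outline at (266,259), yellow at (204,231), wooden block at (346,219), saddle at (264,189), column at (412,280). The side view agrees: steel at (292,157), wood at (284,282), column with its thick end at (280,362), towards the robot.

```bash
cat > m.py <<'E'
from h import *
def near(W,xy,r,zlo,zhi):
    return (np.hypot(W[...,0]-xy[0],W[...,1]-xy[1])<r)&(W[...,2]>zlo)&(W[...,2]<zhi)
def rect(p):
    (x,y),(w,h),a=cv2.minAreaRect((p[:,:2]*1000).astype(np.float32)); return [round(float(q),1) for q in (x,y,w,h,a)]
E
python3 - <<'E'
from m import *
crops=[]
for n in ['scene','side']:
    c=read_camera(n); W=cloud(c); hsv=cv2.cvtColor(c['frame'],cv2.COLOR_RGB2HSV)
    H,S,V=[hsv[...,i].astype(int) for i in range(3)]
    flat=near(W,(.5,0),.12,-.02,.012); print(n,'bench z',np.nanmedian(W[flat][:,2]))
    for nm,xy in dict(low=(.437,-.195),tall=(.445,.21),saddle=(.455,.004),pot=(.45,.097),pencil=(.416,-.09),bottle=(.672,-.23)).items():
        m=near(W,xy,.09 if nm=='pencil' else .05,.004 if nm=='pencil' else .008,.2)&((W[...,0]<.53)|(nm=='bottle')); p=W[m]; zt=np.percentile(p[:,2],97)
        t=p[p[:,2]>zt-.006]
        print(nm,len(p),'ztop',round(zt,4),'all',rect(p),'top',rect(t),np.round(t.mean(0),4))
    b=near(W,(.61,.01),.17,.012,.026)
    print('board z',np.median(W[b][:,2]),rect(W[b]))
    for nm,lo,hi,xy in [('blue',100,125,(.61,.09)),('yellow',18,32,(.614,-.061))]:
        m=near(W,xy,.05,.01,.03)&(H>lo)&(H<hi)&(S>110); print(nm,m.sum(),rect(W[m]),np.round(W[m].mean(0),4))
    m=near(W,(.49,.375),.17,.03,.09); p=W[m]; q=p[:,:2]-p[:,:2].mean(0); d=np.linalg.svd(q,full_matrices=False)[2][0]; print('col',len(p),rect(p),'dir',np.round(d,4),'zmax',np.percentile(p[:,2],98))
    r=m&((H<8)|(H>172))&(S>120); print('band',r.sum(),np.round(W[r].mean(0),4))
    v,u=(np.array([150,196]) if n=='scene' else np.array([157,292])); crops.append(cv2.resize(c['frame'][v-35:v+35,u-35:u+35],(400,400),interpolation=2))
cv2.imwrite('pics/crop1.png',cv2.cvtColor(np.hstack(crops),cv2.COLOR_RGB2BGR))
E
```

```text
scene bench z 0.0001574444088640048
low 381 ztop 0.0384 all [435.1, -204.5, 43.5, 52.1, 60.5] top [435.3, -203.1, 40.7, 51.1, 63.2] [ 0.435  -0.202   0.0358]
tall 546 ztop 0.0475 all [439.7, 200.3, 40.8, 54.5, 86.6] top [439.1, 200.2, 40.8, 53.5, 86.5] [0.4386 0.2007 0.0451]
saddle 282 ztop 0.0282 all [451.5, 1.2, 31.6, 45.0, 61.9] top [450.8, 1.0, 31.4, 44.9, 59.3] [0.4519 0.0015 0.0259]
pot 173 ztop 0.0363 all [448.9, 97.1, 27.8, 27.5, 26.8] top [448.9, 97.0, 27.8, 27.4, 25.6] [0.4484 0.0971 0.0337]
pencil 297 ztop 0.0305 all [425.8, -92.6, 173.8, 142.9, 58.7] top [443.7, -91.3, 178.2, 39.1, 88.0] [ 0.4436 -0.0546  0.0279]
bottle 628 ztop 0.1158 all [672.7, -237.0, 31.5, 42.7, 70.2] top [670.8, -242.2, 18.9, 17.3, 42.4] [ 0.6708 -0.2416  0.1153]
board z 0.01784605006142459 [562.4, 8.4, 243.1, 280.8, 3.3]
blue 77 [609.3, 91.0, 63.2, 52.5, 3.8] [0.615  0.0948 0.0182]
yellow 288 [617.1, -63.7, 68.6, 57.8, 3.0] [ 0.6184 -0.0631  0.0185]
col 1719 [510.0, 303.4, 197.7, 226.9, 86.5] dir [0.9981 0.0611] zmax 0.0679862718862441
band 53 [0.5109 0.3747 0.0588]
side bench z -0.0006586587418488
[... 338 characters left out ...]
0.4504 0.0027 0.025 ]
pot 191 ztop 0.0357 all [446.9, 99.8, 26.6, 28.9, 5.8] top [446.6, 100.0, 26.7, 28.5, 11.0] [0.4471 0.0991 0.0334]
pencil 256 ztop 0.0299 all [430.1, -86.8, 151.5, 125.0, 46.8] top [440.8, -91.3, 178.8, 37.2, 87.7] [ 0.4383 -0.0723  0.0272]
bottle 484 ztop 0.1117 all [667.4, -234.8, 42.6, 31.6, 10.4] top [667.7, -240.1, 17.4, 16.9, 81.8] [ 0.6677 -0.2401  0.1129]
board z 0.017375775905788315 [561.8, 10.5, 240.2, 284.1, 3.1]
blue 21 [608.8, 92.9, 63.8, 53.8, 3.0] [0.6067 0.1018 0.0175]
yellow 182 [617.0, -62.7, 68.0, 60.4, 4.7] [ 0.6174 -0.0628  0.0175]
col 2594 [509.2, 304.3, 198.5, 226.6, 86.2] dir [0.9979 0.0655] zmax 0.06820332173022263
band 85 [0.5114 0.3805 0.0582]
```

View pics/crop1.png

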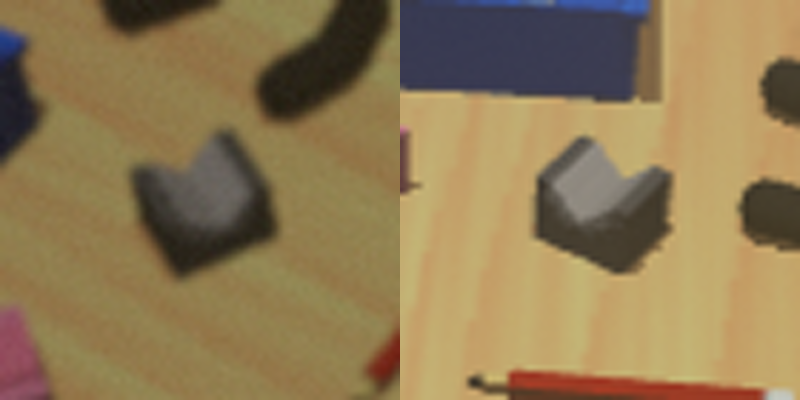

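The crop shows the dark grey block with a bright V groove, in the scene view on the left and the side view on the right. That is the steel one, at about (0.435, -0.203), ztop 37 mm. Going above it.

```bash
python3 -m pendant '[[0.0275,0.04,-0.002,4.6,-1],[0.0275,0.04,-0.002,4.6,-1],[0.0275,0.04,-0.002,4.6,-1],[0.0275,0.04,-0.002,4.6,-1],[0.0275,0.04,-0.002,4.6,-1],[0.0275,0.04,-0.002,4.6,-1],[0.0275,0.04,-0.002,4.6,-1],[0.0275,0.04,-0.002,4.6,-1],[0.0275,0.04,-0.002,4.6,-1],[0.0275,0.04,-0.002,4.6,-1],[0,0,0,0,-1],[0,0,0,0,-1]]' 40
cat >> m.py <<'E'
def yaw():
    import cv2
    R=cv2.Rodrigues(np.array(sense()['orientation'],float))[0]; return np.degrees(np.arctan2(R[1,1],R[0,1])), R[:,2]
def look(xy,r,zlo,zhi,cam='wrist',fn=None):
    c=read_camera(cam); W=cloud(c); m=near(W,xy,r,zlo,zhi); p=W[m]
    zt=np.percentile(p[:,2],97); t=p[p[:,2]>zt-.005]
    # keep the biggest blob only
    print(cam,len(p),'ztop',round(zt,4),'all',rect(p),'top',rect(t))
    if fn: save(c,fn)
    return c,W,m
E
python3 - <<'E'
from m import *
s=sense(); print(s['time_s'],s['tool_pos'],yaw(),s['wrist_force'])
look((.435,-.203),.04,.008,.06,fn='w1.png')
for r in search_frame('wrist','low_block')[:2]: print(r)
E
```

```text
time_s: 3.1
tool_pos: [0.4353, -0.2043, 0.2113]
orientation: [2.709, 1.591, -0.0]
wrist_force: [-0.6, -1.8, -0.0]
grip_width: 0.0851
gripper_force: 0.0
3.1 [ 0.4353325  -0.20430409  0.21129704] (np.float64(-29.138499228628632), array([-2.15387789e-04, -2.32004977e-04, -9.99999950e-01])) [-0.5963614  -1.80953815 -0.01293095]
wrist 1607 ztop 0.0366 all [436.8, -205.3, 40.7, 49.6, 59.9] top [437.0, -205.3, 40.5, 49.2, 59.9]
{'xyz': [0.3421, 0.0332, 0.0216], 'conf': 0.72}
{'xyz': [0.4381, -0.1993, 0.0312], 'conf': 0.66}
```

View pics/w1.png

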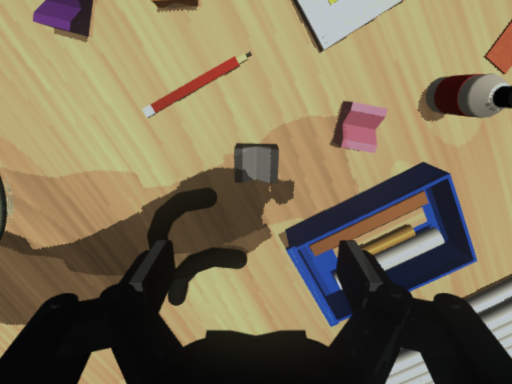

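The wrist view shows the steel block at (257,163) with its groove running up the picture, square to the closing line. Pink is clear at (362,127), and so is the tray edge. Descending and gripping.

```bash
python3 -m pendant '[[0,0,-0.05,-1,-1],[0,0,-0.05,0,-1],[0,0,-0.05,0,-1],[0,0,-0.035,0,-1],[0,0,-0.015,0,-1],[0,0,-0.005,0,-1],[0,0,0,0,-1],[0,0,0,0,1],[0,0,0,0,1],[0,0,0,0,1],[0,0,0,0,1],[0,0,0,0,1],[0,0,0,0,1]]' 50
```

```text
time_s: 4.82
tool_pos: [0.436, -0.2043, 0.0072]
orientation: [2.721, 1.567, 0.001]
wrist_force: [-2.1, 0.8, 14.4]
grip_width: 0.0494
gripper_force: 50.1
```

```bash
python3 -m pendant '[[0,0,0.02,0,1],[0,0,0.05,0,1],[0,0,0.05,0,1],[0.0247,0.0423,0.01,4.77,1],[0.0247,0.0423,0,4.77,1],[0.0247,0.0423,0,4.77,1],[0.0247,0.0423,0,4.77,1],[0.0247,0.0423,0,4.77,1],[0.0247,0.0423,0,4.77,1],[0.0247,0.0423,0,4.77,1],[0,0,0,0,1],[0,0,0,0,1]]'
cat > marks.py <<'E'
from m import *
s=sense(); print(s['time_s'],s['tool_pos'],yaw()[0])
for n in ['wrist','scene','side']:
    c=read_camera(n); W=cloud(c); hsv=cv2.cvtColor(c['frame'],cv2.COLOR_RGB2HSV); H,S,V=[hsv[...,i].astype(int) for i in range(3)]
    for nm,lo,hi,xy in [('blue',100,125,(.609,.092)),('yellow',18,32,(.617,-.063))]:
        m=near(W,xy,.05,.01,.03)&(H>lo)&(H<hi)&(S>(140 if nm=='yellow' else 90))
        m=cv2.morphologyEx(m.astype(np.uint8),cv2.MORPH_OPEN,np.ones((2,2)))>0
        if m.sum()>20: print(n,nm,m.sum(),rect(W[m]),np.round(W[m].mean(0),4))
    save(c,n+'_m.png')
E
python3 marks.py
```

```text
time_s: 6.32
tool_pos: [0.6079, 0.0916, 0.136]
orientation: [-2.157, -2.284, 0.002]
wrist_force: [0.0, -0.8, -4.8]
grip_width: 0.0492
gripper_force: 55.3
6.325 [0.60794696 0.09161943 0.13600998] 3.2579177800686865
wrist blue 1190 [611.4, 93.3, 67.0, 53.0, 4.1] [nan nan nan]
wrist yellow 575 [606.5, 0.6, 64.5, 195.2, 12.2] [nan nan nan]
scene blue 62 [nan, nan, 0.0, 0.0, 0.0] [nan nan nan]
scene yellow 234 [618.5, -60.5, 66.2, 56.4, 3.6] [ 0.6186 -0.0598  0.0182]
side blue 52 [604.2, 119.4, 62.2, 9.2, 2.7] [0.5989 0.1194 0.0177]
side yellow 54 [607.9, -68.6, 24.9, 82.2, 53.7] [nan nan nan]
```

View pics/wrist_m.png

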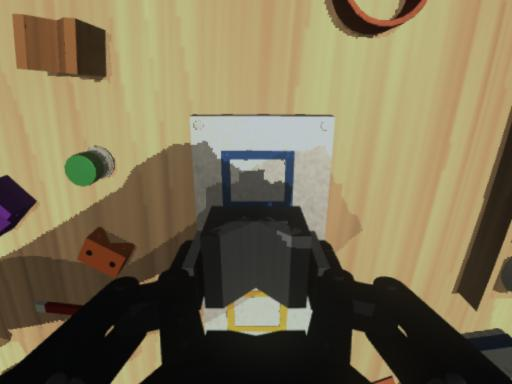

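The wrist view shows the blue outline, top corners at (222,152) and (294,152), squarely ahead of the held block. The yellow outline is at (257,312). The centre agrees with the fixed cameras.

```bash
python3 -m pendant '[[0.002,0,-0.04,0,1],[0,0,-0.04,0,1],[0,0,-0.02,0,1],[0,0,-0.006,0,1],[0,0,-0.004,0,1],[0,0,-0.001,0,1],[0,0,0,0,1]]'
```

```text
time_s: 7.35
tool_pos: [0.6108, 0.0921, 0.026]
orientation: [2.157, 2.283, 0.001]
wrist_force: [-0.3, -1.0, -4.2]
grip_width: 0.0492
gripper_force: 55.1
```

```bash
python3 -m pendant '[[0,0,-0.001,0,1],[0,0,0,0,1],[0,0,0,0,0.2],[0,0,0,0,-0.6],[0,0,0,0,-1],[0,0,0,0,-1],[0,0,0,0,-1],[0,0,0.03,0,-1],[0,0,0.05,0,-1],[0,0,0.05,0,-1],[0,0,0,0,-1]]'
python3 - <<'E'
from m import *
look((.609,.092),.045,.03,.08); look((.609,.092),.045,.03,.08,'side'); look((.609,.092),.045,.03,.08,'scene')
print(yaw()[0])
look((.439,.201),.045,.02,.08,'wrist','w3.png');look((.439,.201),.045,.02,.08,'side')
E
```

```text
time_s: 8.72
tool_pos: [0.6122, 0.0925, 0.1581]
orientation: [2.155, 2.281, 0.007]
wrist_force: [0.4, 0.6, 0.5]
grip_width: 0.0852
gripper_force: 0.0
wrist 2502 ztop 0.0544 all [611.8, 91.3, 50.3, 40.8, 3.3] top [611.8, 91.4, 50.2, 40.7, 3.4]
side 458 ztop 0.055 all [609.2, 92.2, 50.3, 43.9, 3.3] top [609.2, 92.3, 50.3, 43.9, 3.4]
scene 530 ztop 0.0557 all [610.3, 92.3, 51.8, 40.2, 2.7] top [610.0, 92.1, 51.6, 39.3, 2.0]
3.2674656355284117
wrist 3682 ztop 0.0466 all [441.0, 200.6, 40.7, 52.5, 86.6] top [441.0, 200.6, 40.4, 52.4, 86.9]
side 557 ztop 0.0471 all [438.9, 201.2, 42.0, 49.7, 86.6] top [438.8, 200.9, 41.2, 49.9, 87.2]
```

```bash
python3 -m pendant '[[-0.043,0.027,0,-1.6,-1],[-0.043,0.027,0,-1.6,-1],[-0.043,0.027,0,-1.6,-1],[-0.043,0.0275,0,-1.7,-1],[0,0,-0.04,0,-1],[0,0,-0.05,0,-1],[0,0,-0.04,0,-1],[0,0,-0.015,0,-1],[0,0,-0.005,0,-1],[0,0,0,0,-1]]'
python3 - <<'E'
from m import *
print(sense()['tool_pos'],yaw()[0]); look((.439,.201),.035,.02,.05,'side',fn='s3.png');look((.439,.201),.035,.02,.05,'scene')
E
```

```text
time_s: 10.22
tool_pos: [0.4388, 0.2008, 0.005]
orientation: [2.283, 2.158, 0.001]
wrist_force: [-0.8, -0.6, 0.0]
grip_width: 0.0856
gripper_force: 0.0
[0.43881209 0.20084478 0.00498868] -3.230037948232867
side 533 ztop 0.0471 all [439.2, 201.5, 42.9, 50.0, 87.7] top [439.0, 203.7, 36.2, 49.7, 86.6]
scene 117 ztop 0.0465 all [444.2, 212.3, 44.8, 42.4, 25.7] top [440.6, 215.7, 9.6, 50.8, 86.3]
```

```bash
python3 -m pendant '[[0,0,0.004,0,-1],[0,0,0,0,1],[0,0,0,0,1],[0,0,0,0,1],[0,0,0,0,1],[0,0,0,0,1],[0,0,0,0,1]]' 40
```

```text
time_s: 11.2
tool_pos: [0.4386, 0.2006, 0.0086]
orientation: [2.283, 2.158, 0.0]
wrist_force: [-0.8, -1.9, 10.8]
grip_width: 0.0495
gripper_force: 40.3
```

```bash
python3 -m pendant '[[0,0,0.02,0,1],[0,0,0.05,0,1],[0,0,0.05,0,1],[0.0256,-0.0377,0.02,0.93,1],[0.0256,-0.0377,0,0.93,1],[0.0256,-0.0377,0,0.93,1],[0.0256,-0.0377,0,0.93,1],[0.0256,-0.0377,0,0.93,1],[0.0256,-0.0377,0,0.93,1],[0.0256,-0.0377,0,0.93,1],[0,0,0,0,1],[0,0,0,0,1]]'
python3 marks.py
```

```text
time_s: 12.7
tool_pos: [0.6172, -0.0628, 0.1479]
orientation: [-2.156, -2.284, 0.0]
wrist_force: [-0.2, 0.5, -1.0]
grip_width: 0.0495
gripper_force: 42.2
12.7 [ 0.61717599 -0.06283579  0.14794919] 3.292931068213954
wrist blue 1057 [612.1, 77.9, 68.1, 29.1, 4.3] [nan nan nan]
wrist yellow 1282 [620.0, -64.1, 67.1, 53.1, 3.5] [nan nan nan]
scene blue 112 [610.0, 94.6, 63.3, 53.1, 3.6] [0.6226 0.1052 0.0182]
scene yellow 154 [618.9, -60.1, 65.6, 55.3, 3.0] [ 0.6251 -0.0516  0.0184]
side blue 68 [606.6, 93.9, 64.5, 58.4, 3.4] [0.6002 0.1145 0.018 ]
side yellow 167 [614.6, -60.1, 66.2, 57.2, 4.4] [ 0.6148 -0.0591  0.0175]
```

View pics/wrist_m.png

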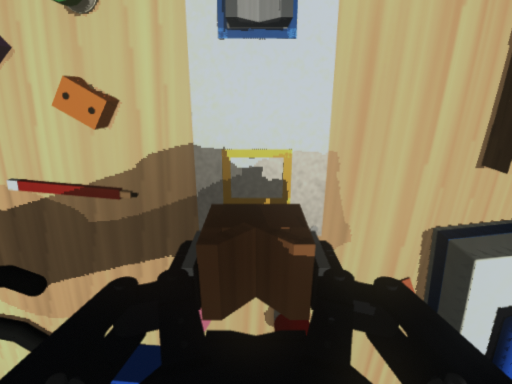

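The wrist view shows the steel block inside the blue outline at (257,17). The yellow outline is at (222–291, 150–205), straight ahead of the held wooden block, whose groove runs in line with it. Lowering.

```bash
python3 -m pendant '[[0.001,0,-0.05,0,1],[0,0,-0.04,0,1],[0,0,-0.02,0,1],[0,0,-0.007,0,1],[0,0,-0.004,0,1],[0,0,-0.001,0,1],[0,0,0,0,1],[0,0,0,0,0.2],[0,0,0,0,-0.6],[0,0,0,0,-1],[0,0,0,0,-1],[0,0,0,0,-1],[0,0,0.03,0,-1],[0,0,0.05,0,-1],[0,0,0.05,0,-1],[0,0,0,0,-1]]'
python3 - <<'E'
from m import *
for n in ['wrist','side','scene']:
    look((.617,-.062),.045,.03,.09,n); look((.6105,.092),.045,.03,.09,n)
    c=read_camera(n) if n!='wrist' else None
    if n=='wrist': continue
    W=cloud(c); T=[]
    m=near(W,(.49,.375),.17,.04,.09)&(W[...,1]>.28); p=W[m]; 
    # axis fit: thick and shaft sections
    vx,vy,x0,y0=cv2.fitLine(p[:,:2].astype(np.float32),cv2.DIST_HUBER,0,.002,.01).ravel(); print('col dir',np.degrees(np.arctan2(vy,vx)),x0,y0,rect(p))
    d=np.array([vx,vy])*np.sign(vx); s=(p[:,:2]-[x0,y0])@d; print('s range',s.min(),s.max(), 'ends',np.array([x0,y0])+d*s.min(),np.array([x0,y0])+d*s.max())
    for a in range(-100,120,20):
        q=p[np.abs(s-a/1000)<.01]
        if len(q): print(a,np.round(q[:,2].max(),4),end='; ')
    print()
E
```

```text
time_s: 14.85
tool_pos: [0.6204, -0.0634, 0.1601]
orientation: [2.154, 2.28, 0.006]
wrist_force: [0.1, -0.9, -0.3]
grip_width: 0.0853
gripper_force: 0.0
wrist 2782 ztop 0.0644 all [619.8, -63.7, 50.0, 40.9, 3.6] top [619.7, -63.5, 50.0, 40.9, 4.2]
wrist 1608 ztop 0.0546 all [612.2, 79.9, 50.1, 18.1, 3.3] top [612.5, 78.2, 49.8, 14.6, 3.2]
side 416 ztop 0.0644 all [617.0, -61.0, 50.3, 44.5, 3.6] top [616.9, -61.5, 50.2, 43.8, 4.0]
side 461 ztop 0.055 all [609.2, 92.5, 50.2, 44.9, 3.2] top [609.2, 92.1, 50.2, 41.9, 3.2]
col dir -4.6872187 0.502472 0.3836042 [513.9, 381.5, 52.5, 226.4, 82.9]
s range -0.10138651348927556 0.12487371789805425 ends [0.40142454 0.39188912] [0.62692808 0.37339999]
-100 0.0701; -80 0.0704; -60 0.0693; -40 0.0694; -20 0.0619; 0 0.0633; 20 0.0629; 40 0.0625; 60 0.0635; 80 0.0622; 100 0.0619; 
scene 593 ztop 0.0654 all [618.2, -63.1, 52.2, 41.9, 2.7] top [618.1, -63.2, 52.4, 40.7, 3.4]
scene 550 ztop 0.0551 all [609.9, 92.3, 51.3, 40.2, 3.1] top [609.8, 92.1, 51.2, 40.0, 3.1]
col dir -3.4891887 0.5091087 0.37427032 [513.3, 372.7, 52.1, 229.2, 89.2]
s range -0.11058986457293407 0.11861292062820987 ends [0.39872386 0.38100084] [0.62750177 0.36705151]
-100 0.0696; -80 0.0704; -60 0.069; -40 0.0691; -20 0.062; 0 0.0625; 20 0.0631; 40 0.0617; 60 0.0619; 80 0.0636; 100 0.0625;
```

```bash
python3 -m pendant '[[-0.0144,0.049,0.0045,9.2,-1],[-0.0144,0.049,0.0045,9.2,-1],[-0.0144,0.049,0.0045,9.2,-1],[-0.0144,0.049,0.0045,9.2,-1],[-0.0144,0.049,0.0045,9.2,-1],[-0.0144,0.049,0.0045,9.2,-1],[-0.0144,0.049,0.0045,9.2,-1],[-0.0144,0.049,0.0045,9.2,-1],[-0.0144,0.049,0.0045,9.2,-1],[0,0,0,0,-1],[0,0,0,0,-1]]'
cat > col.py <<'E'
from m import *
print(sense()['time_s'],sense()['tool_pos'],yaw()[0])
for n in ['wrist','side','scene']:
    c=read_camera(n); W=cloud(c); save(c,n+'_c.png')
    hsv=cv2.cvtColor(c['frame'],cv2.COLOR_RGB2HSV); H,S,V=[hsv[...,i].astype(int) for i in range(3)]
    m=near(W,(.51,.377),.14,.035,.09); p=W[m]
    d0=np.array([np.cos(-.07),np.sin(-.07)]); o=np.array([.511,.377])
    # fit axis: points on cylinder of known radius; residual by least squares over yaw, offset, height
    from scipy.optimize import least_squares
    def res(t,p):
        d=np.array([np.cos(t[0]),np.sin(t[0])]); q=p[:,:2]-o; s=q@d-t[3]; l=q@[-d[1],d[0]]-t[1]; h=p[:,2]-t[2]
        r=np.where(s<-.04,.018,.011); return np.clip(np.hypot(l,h)-r,-.02,.02)
    r=least_squares(res,[-.07,0,.05,0],args=(p,),loss='soft_l1',f_scale=.002,diff_step=1e-3,x_scale=[.01,.002,.002,.002])
    t=r.x; d=np.array([np.cos(t[0]),np.sin(t[0])]); nrm=np.array([-d[1],d[0]])
    s=(p[:,:2]-o)@d; print(n,len(p),'yaw',np.degrees(t[0]),'axis pt',o+nrm*t[1],'h',t[2],'res',np.abs(r.fun).mean(),'s',np.percentile(s,[.5,99.5]))
    # shoulder: width step & ends & band
    ax=o+nrm*t[1]
    b=m&((H<8)|(H>172))&(S>120)&(np.abs((W[...,:2]-ax)@nrm)<.02); print(' band s',np.mean((W[b][:,:2]-ax)@d),b.sum(),'step s0',t[3])
    print(' band origin from ends', ax+d*(np.percentile(s,.5)+.11), ax+d*(np.percentile(s,99.5)-.115), 'from band',ax+d*np.mean((W[b][:,:2]-ax)@d))
E
python3 col.py
```

```text
time_s: 16.62
tool_pos: [0.4891, 0.3772, 0.1962]
orientation: [-0.109, -3.139, 0.001]
wrist_force: [0.6, -1.2, 0.2]
grip_width: 0.085
gripper_force: 0.0
16.625 [0.4890836  0.37723747 0.19622384] 86.03329117533052
wrist 5847 yaw -3.8847233633582885 axis pt [0.51099592 0.37693991] h 0.049230591655352623 res 0.0012970888770267835 s [-0.10855725  0.11363314]
 band s 0.0011958944211679704 209 step s0 0.0
 band origin from ends [0.51243535 0.37684217] [0.5096322  0.37703251] from band [0.51218907 0.37685889]
side 2416 yaw -3.8101403208387445 axis pt [0.5110187  0.37728075] h 0.0490965844215988 res 0.0015571636864208577 s [-0.10933858  0.11388642]
 band s 0.0001633884893990305 89 step s0 0.0
 band origin from ends [0.51167865 0.3772368 ] [0.50990758 0.37735475] from band [0.51118172 0.37726989]
scene 1613 yaw -3.8760940135106665 axis pt [0.51094809 0.37623378] h 0.04907690669103543 res 0.001963179987521959 s [-0.10880762  0.11585686]
 band s 0.002251261947181679 52 step s0 0.0
 band origin from ends [0.51213774 0.37615318] [0.51180298 0.37617586] from band [0.5131942 0.3760816]
```

View pics/wrist_c.png

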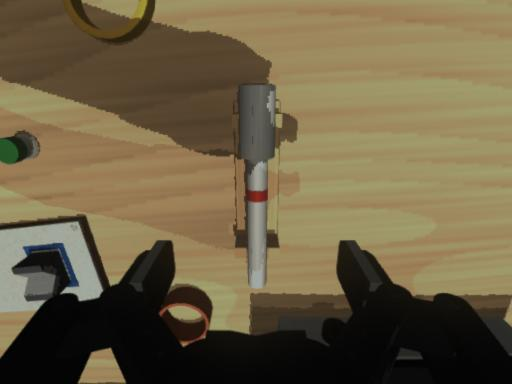

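The wrist view shows the column with its thick end at (257,120), the red band at (257,196) and the thin end at (257,280). It lies square to the fingers, and all three views agree on the band at (0.512, 0.377), yaw -3.9°.

```bash
python3 -m pendant '[[0.0026,0.001,-0.05,0.1,-1],[0,0,-0.05,0,-1],[0,0,-0.04,0,-1],[0,0,-0.02,0,-1],[0,0,-0.006,0,-1],[0,0,0,0,-1],[0,0,0,0,-0.3],[0,0,0,0,0.3],[0,0,0,0,0.6],[0,0,0,0,1],[0,0,0,0,1],[0,0,0,0,1],[0,0,0,0,1]]' 60
```

```text
time_s: 18.4
tool_pos: [0.4917, 0.3783, 0.0312]
orientation: [0.105, 3.14, -0.001]
wrist_force: [-1.4, -4.6, 7.8]
grip_width: 0.0202
gripper_force: 58.3
```

```bash
python3 -m pendant '[[0,0,0.01,0,1],[0,0,0.03,0,1],[0,0,0.04,0,1],[0,0,0.04,0,1],[0,0,0.03,0,1],[0,0,0,0,1]]'
sed -e 's/.035,.09)/zz-.02,zz+.03)/' -e 's/^from m import \*/from m import *\nzz=sense()["tool_pos"][2]+.019/' -e 's/\[-.07,0,.05,0\]/[-.07,0,zz,0]/' col.py > col2.py; python3 col2.py
```

```text
time_s: 19.15
tool_pos: [0.4922, 0.3794, 0.1832]
orientation: [0.105, 3.137, 0.003]
wrist_force: [0.1, 0.4, -3.2]
grip_width: 0.0204
gripper_force: 59.0
19.15 [0.49215544 0.37939386 0.18319903] 86.17924842416647
wrist 21940 yaw -4.0344568902615 axis pt [0.51104372 0.3776198 ] h 0.20122179114020378 res 0.002708381671980097 s [-0.10814661  0.01794376]
 band s 0.0013702119346052795 824 step s0 0.0
 band origin from ends [0.51289251 0.3774894 ] [0.41422799 0.38444833] from band [0.51241053 0.3775234 ]
side 2643 yaw -3.932148635488267 axis pt [0.51100707 0.37710288] h 0.19979108998919068 res 0.0010768076561789807 s [-0.1097271   0.11404259]
 band s 0.00248157141660921 33 step s0 0.0
 band origin from ends [0.51127932 0.37708416] [0.51005192 0.37716853] from band [0.5134828 0.3769327]
scene 1569 yaw -3.3685351327810045 axis pt [0.51094751 0.37610825] h 0.19854375260457027 res 0.004064327857748677 s [-0.0419755   0.11546242]
 band s -0.0011319338360924556 75 step s0 0.0
 band origin from ends [0.57885448 0.37211126] [0.51140914 0.37608108] from band [0.50981753 0.37617476]
```

View pics/side_c.png

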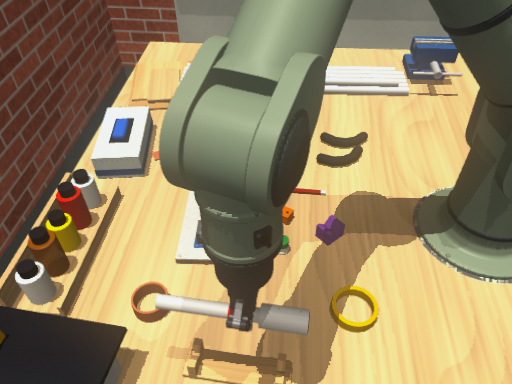

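The side view shows the column held level at (235,310), with the rest left behind at (240,360). Carrying it over the blocks.

```bash
python3 -m pendant '[[0.0051,-0.0228,0,-4.4,1],[0.0151,-0.0428,0,-10.4,1],[0.0151,-0.0428,0,-10.4,1],[0.0151,-0.0428,0,-10.4,1],[0.0151,-0.0428,0,-10.4,1],[0.0151,-0.0428,0,-10.4,1],[0.0151,-0.0428,0,-10.4,1],[0.0151,-0.0428,0,-10.4,1],[0.01,-0.02,0,-6,1],[0,0,0,0,1],[0,0,0,0,1]]'
cat > held.py <<'E'
from m import *
from scipy.optimize import least_squares
s_=sense(); zz=s_['tool_pos'][2]+.018; print(s_['time_s'],s_['tool_pos'],yaw()[0])
o=np.array([.614,.017])
for n in ['wrist','side','scene']:
    c=read_camera(n); W=cloud(c); save(c,n+'_h.png')
    hsv=cv2.cvtColor(c['frame'],cv2.COLOR_RGB2HSV); H,S,V=[hsv[...,i].astype(int) for i in range(3)]
    bright=(V>60)
    m=near(W,o,.14,zz-.02,zz+.025)&bright; p=W[m]
    def res(t):
        d=np.array([np.cos(t[0]),np.sin(t[0])]); q=p[:,:2]-o; s=q@d-t[3]; l=q@[-d[1],d[0]]-t[1]; h=p[:,2]-t[2]-t[4]*s
        r=.011+.007/(1+np.exp(np.clip((s+.04)/.0015,-50,50))); return np.hypot(l,h)-r
    r=least_squares(res,[np.radians(-87),0,zz,0,0],loss='cauchy',f_scale=.0015,x_scale=[.01,.002,.002,.002,.01])
    t=r.x; d=np.array([np.cos(t[0]),np.sin(t[0])]); nr=np.array([-d[1],d[0]]); ax=o+nr*t[1]
    b=m&((H<8)|(H>172))&(S>120)&(np.abs((W[...,:2]-ax)@nr)<.02)
    print(n,len(p),'yaw',np.degrees(t[0]),'pitch',np.degrees(t[4]),'h',t[2],'band by shoulder',ax+d*t[3],'by band',ax+d*np.mean((W[b][:,:2]-ax)@d) if b.any() else None,b.sum(),'res',np.median(np.abs(res(t))))
E
python3 held.py
```

```text
time_s: 20.68
tool_pos: [0.6118, 0.0372, 0.18]
orientation: [-2.159, -2.28, 0.001]
wrist_force: [-0.7, 0.8, -2.3]
grip_width: 0.0199
gripper_force: 59.1
20.675 [0.6117785  0.03721639 0.18003441] 3.12105874929065
wrist 16099 yaw -86.9822654521739 pitch -0.022559407065633027 h 0.1978650961956041 band by shoulder [0.61390988 0.01505569] by band None 0 res 0.000330920212389129
side 899 yaw -87.07435636550962 pitch -0.0661390408780399 h 0.1977601508758307 band by shoulder [6.12484377e-01 3.77127483e-04] by band [0.6115959  0.01776193] 22 res 0.0010030162084777201
scene 1577 yaw -86.99371410800087 pitch 0.07153311219484898 h 0.19881662199852201 band by shoulder [0.6117802  0.01634682] by band None 0 res 0.000623873065517689
```

View pics/wrist_h.png

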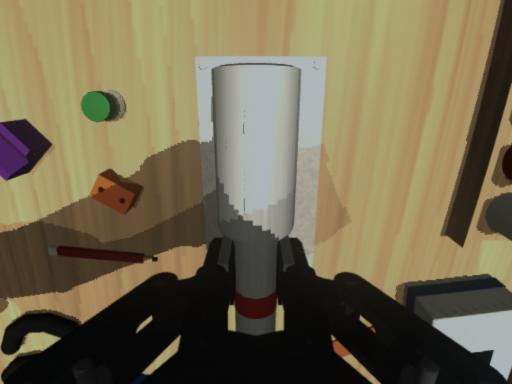

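The wrist view shows the column's thick end at (257,150) over the steel block side, in line with the board, and level by all three fits. Lowering to just above the grooves.

```bash
python3 -m pendant '[[0.001,0.001,-0.04,-0.1,1],[0,0,-0.04,0,1],[0,0,-0.03,0,1],[0,0,-0.013,0,1],[0,0,-0.006,0,1],[0,0,-0.002,0,1],[0,0,0,0,1]]'
```

```text
time_s: 21.7
tool_pos: [0.6139, 0.0374, 0.0506]
orientation: [2.164, 2.276, 0.001]
wrist_force: [-0.3, -0.4, -2.2]
grip_width: 0.0205
gripper_force: 59.2
```

```bash
python3 -m pendant '[[0,0,-0.002,0,1],[0,0,-0.001,0,1],[0,0,0,0,1],[0,0,0,0,1]]'; python3 -m pendant '[[0,0,-0.001,0,1],[0,0,0,0,1]]'
```

```text
time_s: 22.2
tool_pos: [0.6135, 0.0373, 0.0468]
orientation: [2.165, 2.277, 0.0]
wrist_force: [-0.4, 0.3, -2.6]
grip_width: 0.0208
gripper_force: 59.2
time_s: 22.45
tool_pos: [0.6133, 0.0373, 0.0457]
orientation: [-2.165, -2.277, 0.0]
wrist_force: [-0.9, 1.0, -2.6]
grip_width: 0.0199
gripper_force: 59.2
```

```bash
python3 -m pendant '[[0,0,-0.0007,0,1],[0,0,0,0,1]]'; python3 -m pendant '[[0,0,-0.0007,0,1],[0,0,0,0,1]]'
```

```text
time_s: 22.7
tool_pos: [0.6135, 0.0372, 0.0451]
orientation: [2.165, 2.277, 0.0]
wrist_force: [0.5, -0.0, -2.0]
grip_width: 0.0203
gripper_force: 59.3
time_s: 22.95
tool_pos: [0.6137, 0.0373, 0.0448]
orientation: [2.165, 2.276, 0.0]
wrist_force: [-0.8, -0.2, 6.3]
grip_width: 0.0204
gripper_force: 60.1
```

Contact. Releasing gently and looking.

```bash
python3 -m pendant '[[0,0,0,0,0.5],[0,0,0,0,0.2],[0,0,0,0,-0.3],[0,0,0,0,-1],[0,0,0,0,-1],[0,0,0,0,-1],[0,0,0.02,0,-1],[0,0,0.05,0,-1],[0,0,0.05,0,-1],[-0.04,0,0.02,0,-1],[-0.04,0,0,0,-1],[0,0,0,0,-1]]'
sed -e 's/^s_=.*/zz=.0635; print(sense()["time_s"],sense()["tool_pos"],yaw()[0])/' -e 's/zz-.02/zz-.005/' held.py > placed.py; cat >> placed.py <<'E'
    from m import look
    if n!='wrist':
        look((.452,.002),.035,.008,.05,n)
        W2=W.copy()
look((.452,.002),.035,.008,.05,'wrist')
E
python3 placed.py
```

```text
time_s: 24.45
tool_pos: [0.5317, 0.0371, 0.1863]
orientation: [2.163, 2.276, -0.0]
wrist_force: [0.9, -0.4, 0.3]
grip_width: 0.0851
gripper_force: 0.0
24.45 [0.5317269  0.03708025 0.1862555 ] 2.9205319548291557
wrist 5917 yaw -87.20976119173669 pitch -0.05633304001696154 h 0.06264911779140965 band by shoulder [0.61542933 0.01588218] by band [0.61536459 0.01721062] 217 res 0.00048027866446363754
side 1026 yaw -87.09470633801645 pitch 0.01829345609765926 h 0.06249238436587389 band by shoulder [0.61336964 0.01442099] by band [0.61319476 0.01786684] 30 res 0.0008851422574873745
side 277 ztop 0.0276 all [450.5, 1.9, 34.4, 45.3, 63.8] top [450.2, 1.3, 32.1, 44.8, 62.2]
scene 1607 yaw -87.03819076242392 pitch 0.14403394983429638 h 0.0632870311887872 band by shoulder [0.61345686 0.01663838] by band [0.61344351 0.01689639] 49 res 0.0008218511758023017
scene 260 ztop 0.0286 all [451.4, 1.2, 32.1, 45.6, 62.2] top [450.8, 1.4, 31.7, 45.0, 60.5]
wrist 1154 ztop 0.0268 all [452.9, 0.7, 30.5, 44.6, 62.7] top [453.0, 0.7, 30.4, 44.7, 63.1]
```

View pics/side_h.png

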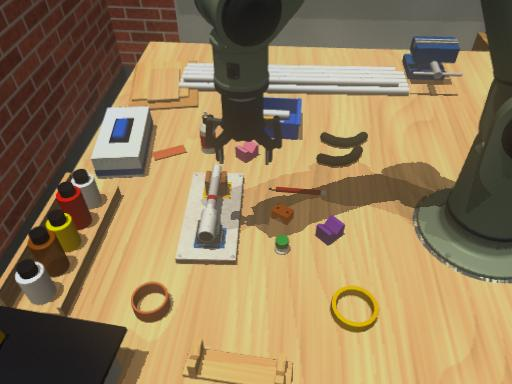

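The side view shows the column at (212,210) resting in both blocks, thick end on the steel block, with the rest empty. Band at (0.614, 0.017), level. Next is the saddle at (283,213).

```bash
python3 -m pendant '[[-0.02,-0.009,0,-7.65,-1],[-0.02,-0.009,0,-7.65,-1],[-0.02,-0.009,-0.02,-7.65,-1],[-0.02,-0.009,-0.04,-7.65,-1],[0,0,-0.05,0,-1],[0,0,-0.04,0,-1],[0,0,-0.02,0,-1],[0,0,-0.008,0,-1],[0,0,0,0,-1]]'; python3 -c "
from m import *
print(yaw()); look((.452,.002),.035,.015,.04,'side')"
```

```text
time_s: 25.88
tool_pos: [0.4536, 0.0014, 0.0063]
orientation: [-2.688, -1.625, 0.001]
wrist_force: [-0.8, 0.6, 0.8]
grip_width: 0.0852
gripper_force: 0.0
(np.float64(-27.699109619250542), array([-4.10415251e-04, -2.66994332e-05, -9.99999915e-01]))
side 240 ztop 0.0274 all [450.5, 2.0, 32.7, 44.9, 62.4] top [450.6, 2.0, 32.7, 44.8, 62.4]
```

```bash
python3 -m pendant '[[-0.002,0,-0.003,0,-1],[0,0,0,0,-0.2],[0,0,0,0,0.2],[0,0,0,0,1],[0,0,0,0,1],[0,0,0,0,1],[0,0,0,0,1]]' 25; python3 -m pendant '[[0,0,0.02,0,1],[0,0,0.05,0,1],[0,0,0.06,0,1],[0,0,0,0,1]]'
```

```text
time_s: 26.8
tool_pos: [0.4516, 0.0012, 0.0037]
orientation: [2.689, 1.624, 0.0]
wrist_force: [-1.8, -0.3, 6.9]
grip_width: 0.0434
gripper_force: 24.6
time_s: 27.3
tool_pos: [0.4533, 0.0011, 0.137]
orientation: [2.687, 1.622, 0.008]
wrist_force: [0.2, -0.4, -0.8]
grip_width: 0.0437
gripper_force: 26.5
```

```bash
python3 -m pendant '[[0.0402,0.0039,0.01,7.65,1],[0.0402,0.0039,0,7.65,1],[0.0402,0.0039,0,7.65,1],[0.0402,0.0039,0,7.65,1],[0,0,0,0,1],[0,0,0,0,1]]'; python3 - <<'E'
from m import *
print(yaw()[0],sense()['tool_pos'])
z=sense()['tool_pos'][2]
for n in ['side','scene','wrist']:
    c=read_camera(n); W=cloud(c); save(c,n+'_s.png'); hsv=cv2.cvtColor(c['frame'],cv2.COLOR_RGB2HSV); H,S,V=[hsv[...,i].astype(int) for i in range(3)]
    m=near(W,(.614,.017),.04,z-.02,z+.05)&(H>4)&(H<20)&(S>150); p=W[m]
    if len(p)>9: print(n,len(p),rect(p),np.percentile(p[:,2],[2,98]))
    m=near(W,(.614,.017),.03,.05,.09)&((H<6)|(H>172))&(S>120); 
    if m.sum()>9: print(n,'band',m.sum(),W[m].mean(0))
E
```

```text
time_s: 28.05
tool_pos: [0.6113, 0.0169, 0.1425]
orientation: [-2.165, -2.275, 0.002]
wrist_force: [-0.1, -0.2, -1.3]
grip_width: 0.0435
gripper_force: 26.5
2.839962115748843 [0.61133327 0.01687073 0.1425125 ]
side 301 [609.9, 18.3, 44.8, 32.5, 1.0] [0.14165241 0.16591101]
scene 206 [610.9, 18.2, 46.2, 28.0, 2.8] [0.14503504 0.16761048]
scene band 30 [0.61931789 0.01756321 0.07181488]
wrist 5894 [612.3, 16.2, 44.2, 32.1, 3.4] [0.14486906 0.1658022 ]
wrist band 334 [0.61526532 0.01740711 0.07252778]
```

View pics/wrist_s.png

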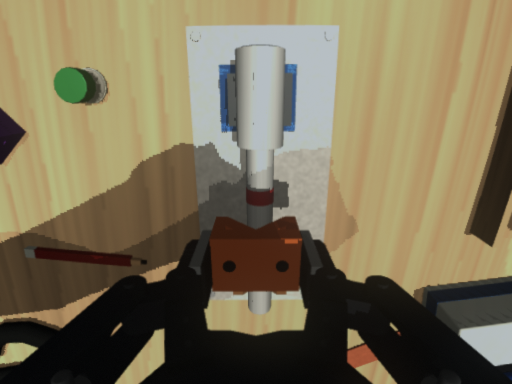

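The wrist view shows the saddle at (256,255) held square to the shaft, with the red band at (260,197) just ahead and below. The saddle needs +3 mm in x. Lowering.

```bash
python3 -m pendant '[[0.003,0,-0.03,0,1],[0,0,-0.025,0,1],[0,0,-0.012,0,1],[0,0,-0.005,0,1],[0,0,-0.002,0,1],[0,0,0,0,1]]'; python3 -m pendant '[[0,0,-0.001,0,1],[0,0,0,0,1]]'
```

```text
time_s: 28.95
tool_pos: [0.6155, 0.0168, 0.07]
orientation: [2.165, 2.276, 0.001]
wrist_force: [0.3, -0.4, -0.7]
grip_width: 0.0436
gripper_force: 26.5
time_s: 29.2
tool_pos: [0.6153, 0.0168, 0.0686]
orientation: [2.165, 2.276, 0.0]
wrist_force: [0.1, 0.4, -0.2]
grip_width: 0.0436
gripper_force: 26.5
```

```bash
python3 -m pendant '[[-0.001,0,-0.001,0,1],[0,0,0,0,1]]'; python3 -m pendant '[[0,0,-0.0007,0,1],[0,0,0,0,1]]';python3 -m pendant '[[0,0,-0.0005,0,1],[0,0,0,0,1]]'
```

```text
time_s: 29.45
tool_pos: [0.6142, 0.0169, 0.0674]
orientation: [-2.165, -2.277, 0.0]
wrist_force: [0.3, -0.6, -0.2]
grip_width: 0.0434
gripper_force: 26.6
time_s: 29.7
tool_pos: [0.6145, 0.0169, 0.0669]
orientation: [2.165, 2.276, 0.001]
wrist_force: [1.8, -0.3, 2.1]
grip_width: 0.0436
gripper_force: 26.9
time_s: 29.95
tool_pos: [0.6147, 0.0169, 0.0667]
orientation: [2.164, 2.276, 0.001]
wrist_force: [0.5, -0.4, 9.3]
grip_width: 0.0435
gripper_force: 27.7
```

Seated. Opening, rising and backing off.

```bash
python3 -m pendant '[[0,0,0,0,0.2],[0,0,0,0,-0.2],[0,0,0,0,-0.7],[0,0,0,0,-1],[0,0,0,0,-1],[0,0,0.015,0,-1],[0,0,0.04,0,-1],[0,0,0.05,0,-1],[-0.04,0,0.02,0,-1],[-0.04,0,0,0,-1],[0,0,0,0,-1]]'
python3 - <<'E'
from m import *
print(yaw()[0],sense()['tool_pos'])
for n in ['side','scene','wrist']:
    c=read_camera(n); W=cloud(c); save(c,n+'_f.png'); hsv=cv2.cvtColor(c['frame'],cv2.COLOR_RGB2HSV); H,S,V=[hsv[...,i].astype(int) for i in range(3)]
    m=near(W,(.614,.017),.04,.06,.1)&(H>4)&(H<20)&(S>150); p=W[m]
    if len(p)>9: print(n,len(p),rect(p),np.percentile(p[:,2],[2,50,98]))
E
python3 placed.py
```

```text
time_s: 31.32
tool_pos: [0.5325, 0.0166, 0.1927]
orientation: [2.163, 2.276, -0.001]
wrist_force: [1.3, -0.8, -0.1]
grip_width: 0.0854
gripper_force: 0.0
2.910380225737197 [0.53251199 0.01660227 0.19269699]
side 283 [613.1, 17.0, 43.7, 34.4, 2.4] [0.06805184 0.08769616 0.09042632]
scene 352 [613.8, 17.2, 45.5, 29.6, 2.7] [0.07049859 0.08875606 0.09083876]
wrist 1469 [615.3, 16.5, 43.8, 30.6, 3.5] [0.08436541 0.08853887 0.08993056]
31.475 [0.53498244 0.01685767 0.1918729 ] 2.870295944164233
wrist 6555 yaw -87.16145937242013 pitch -0.07251742465085556 h 0.06266747919952105 band by shoulder [0.6154534  0.01626604] by band None 0 res 0.000591600436523624
side 1126 yaw -87.10238086202303 pitch 0.09417509062256638 h 0.06262990146624042 band by shoulder [0.61357464 0.01431007] by band None 0 res 0.0013573534554550213Traceback (most recent call last):
  File "placed.py", line 19, in <module>
    look((.452,.002),.035,.008,.05,n)
    ~~~~^^^^^^^^^^^^^^^^^^^^^^^^^^^^^
  File "m.py", line 11, in look
    zt=np.percentile(p[:,2],97); t=p[p[:,2]>zt-.005]
    return _quantile_unchecked(
        a, q, axis, out, overwrite_input, method, keepdims, weights)
    return _ureduce(a,
                    func=_quantile_ureduce_func,
    ...<5 lines>...
                    overwrite_input=overwrite_input,
                    method=method)
    r = func(a, **kwargs)
    result = _quantile(arr,
                       quantiles=q,
    ...<2 lines>...
                       out=out,
                       weights=wgt)
    slices_having_nans = np.isnan(arr[-1, ...])
                                  ~~~^^^^^^^^^
IndexError: index -1 is out of bounds for axis 0 with size 0
```

View pics/wrist_f.png

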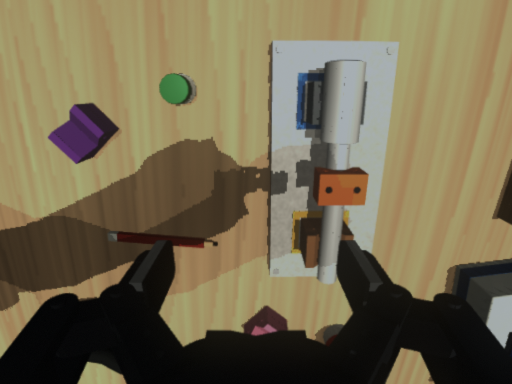

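The final wrist view shows the saddle astride the shaft at (340,188), hiding the band and square to it. The column lies in both blocks, and the pot at (176,89) and pencil at (165,240) are undisturbed. The traceback only came from looking for the saddle at its old, now empty, place.

```bash
python3 -c "
from bench import *
print(job_done())"
```

```text
the job is handed in; nothing more can be done
None
```

I handed the job in at about 31 s of the 118 s allowed; the hand-in gave no verdict. By my last measurements both V-blocks stand in their outlines, the column lies level in the grooves, and the saddle sits square over the red band. I never moved the bottle, pot or pencil.

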